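# Stir the tumbling beads until the tracer has gone over

### The job

Take the stirring pestle from its steel dish and stir the beads round the tumbler bowl with it, until every bead has been pushed well on from its place and the orange tracer bead ends up on the opposite side of the hub from where it started. Then stand the pestle upright in its dish again, with all six beads still in the bowl. Move the beads with the pestle only, never with the fingers, and leave the dish and the other things on the bench where they are.

Things in the scene. Friction and masses are not known exactly. Their poses are not given: they have to be found in the camera images.
- tumbler: Bench tumbler bowl, fixed to the table: a blue round bowl on a round white base 170 mm across. Origin on the table under the bowl's axis, z up; its yaw is arbitrary. Bowl outer radius 75 mm, rim 90 mm above the table. The heavy base cannot shift.
- bowl_floor (a point): Centre of the bowl's flat inner floor, 45 mm above the table. Inner wall upright, radius 70 mm, 45 mm high above this floor. A round blue hub stands in the middle, 42 mm high: radius 30 mm up to 20 mm height, then tapering to 16 mm. The beads lie in the 40 mm wide ring channel between hub and wall (mid-channel at radius 50 mm).
- orange_center (a point): Centre of the orange tracer bead, a ball 26 mm in diameter, 20 g, lying in the bowl's channel. Beads, bowl and pestle foot are polished and slippery (friction about 0.15). It rolls freely when pushed.
- pestle: Stirring pestle, 155 mm tall, about 0.22 kg, a body of revolution standing on its flat foot in the dish. Origin: centre of the foot's underside; z points up along it. Steel foot 30 mm in diameter, 36 mm tall; 18 mm steel shaft; green handle 20 mm in diameter from 75 to 155 mm, to be held from above. Beads cannot slip past its foot held upright just above the floor in mid-channel.
- dish: Loose round shallow steel dish, 0.4 kg, where the pestle stands: outer radius 50 mm at the rim, rim 14 mm high, flat floor 4 mm above the table, about 40 mm in radius. Origin under its centre, on the table.
- white1_center (a point): Centre of one of the five white ceramic beads, a ball 26 mm in diameter, 20 g, in the bowl's channel. At the start the six beads take six of seven even places round the channel (radius 50 mm, within a few mm); the one empty place, a gap of 60 mm or more between beads, lets the pestle's foot down to the floor.
- white2_center (a point): Centre of one of the five white ceramic beads, a ball 26 mm in diameter, 20 g, in the bowl's channel.
- white3_center (a point): Centre of one of the five white ceramic beads, a ball 26 mm in diameter, 20 g, in the bowl's channel.
- white4_center (a point): Centre of one of the five white ceramic beads, a ball 26 mm in diameter, 20 g, in the bowl's channel.
- white5_center (a point): Centre of one of the five white ceramic beads, a ball 26 mm in diameter, 20 g, in the bowl's channel.
- mount1: Black resin specimen puck, 32 mm across, 22 mm high, on the table between bowl and dish, on the robot's side; bystander, to be left alone. Origin under its centre, on the table.
- mount2: Red resin specimen puck, 32 mm across, 22 mm high, on the table between bowl and dish, on the far side; bystander, to be left alone. Origin under its centre, on the table.
- suspension: White bottle, 60 mm across, 150 mm high, at the robot's left; bystander, to be left alone. Origin under its centre, on the table.
- jar: Amber jar, 70 mm across, 90 mm high, at the robot's right; bystander, to be left alone. Origin under its centre, on the table.
- cup: Empty steel cup, 70 mm across, 80 mm high, at the far side; bystander, to be left alone. Origin under its centre, on the table.
- mouse: Black computer mouse, 60 mm across, 33 mm high, at the robot's right; bystander, to be left alone. Origin under its centre, on the table.
Not all that is in view belongs to the job. Of the things like the pestle, leave any that is pink; of the rest the larger one is meant.

How it is judged:
On the way, in this order (a step that is already met when the one before it is completed fails the run):
1. the pestle's foot is down in the bowl's channel (underside less than 25 mm above the bowl floor) (horizontal distance between pestle and bowl_floor below 0.065 m and z of pestle in the frame of bowl_floor below 0.025 m), for 0.1 s.
2. stirred: with the pestle's foot down in the bowl, all six beads are at the same moment more than 25 mm from where they started (all of step 1 and distance of each of orange_center, white1_center, white2_center, white3_center, white4_center, white5_center from where it was at the start of the episode above 0.025 m), for 0.1 s.
At the end, for the whole second after the job is handed in: All six beads lie on the bowl floor (centres under 30 mm above it), the orange one at rest over 75 mm from its start (opposite is about 100 mm); the released pestle stands at rest in the dish, upright within 0.08 rad, foot within 8 mm of the height of the dish underside and 35 mm of its centre (horizontal distance between each of orange_center, white1_center, white2_center, white3_center, white4_center, white5_center and bowl_floor below 0.072 m and z of each of orange_center, white1_center, white2_center, white3_center, white4_center, white5_center in the frame of bowl_floor below 0.03 m and distance of orange_center from where it was at the start of the episode above 0.075 m and horizontal distance between pestle and dish below 0.035 m and z of pestle in the frame of dish below 0.008 m and angle between pestle's own z axis and vertical below 0.08 rad and linear speed of pestle below 0.02 m/s and linear speed of orange below 0.03 m/s); the robot touches nothing.
It fails at once if the fingers push a bead (more than 0.5 N) (contact force between the fingers and orange above 0.5 N or contact force between the fingers and white1 above 0.5 N or contact force between the fingers and white2 above 0.5 N or contact force between the fingers and white3 above 0.5 N or contact force between the fingers and white4 above 0.5 N or contact force between the fingers and white5 above 0.5 N).
It fails at once if the dish is shifted more than 30 mm (distance of dish from where it was at the start of the episode above 0.03 m).
It fails at once if a bystander is shifted more than 20 mm or tipped (distance of any of mount1, mount2, suspension, jar, cup, mouse from where it was at the start of the episode above 0.02 m or angle between any of mount1, mount2, suspension, jar, cup, mouse's own z axis and vertical above 0.4 rad).
It also fails if it takes over 72 s, if anything falls off the work surface, if the arm or the gripper's body presses on something with over 40 N, if the wrist force passes 120 N, or if a joint passes its speed limit or range.

### The arm

A 6-joint arm with a two-finger parallel gripper is mounted at the origin on the work surface. World frame = base frame: x ahead of the robot, y to its left, z up, the work surface at z = 0. Lengths are in m, angles in rad, forces in N, time in s.
With the tool pointing down it reaches from about 0.3 to 0.85 m from the base axis. Payload 4.2 kg.
Tool frame: the origin (TCP) lies midway between the tips of the shut fingers; the grasp point (between the pads) lies 19 mm behind it; z points along the fingers, y is the line along which they close (so a half turn about z gives the same grasp; the last joint's range is limited). The gripper opens to 91 mm and grips with 3 to 60 N. Pads are 32 mm wide; open, the fingers measure 118 mm over their backs; the gripper's body (76 mm by 178 mm) begins 60 mm behind the grasp point.
Start: joints at [-1.365, 0.32, 1.565, -0, 1.257, -0.02], TCP at [0.129, -0.56, 0.214] pointing down, gripper open.
Joint ranges: [-3.11, 3.11], [-0.84, 2.01], [0.21, 2.61], [-1.34, 4.49], [0.05, 2.63], [-2.56, 2.56]. Speed limits (rad/s): [2.57, 2.57, 3.14, 3.14, 3.14, 3.14].

### API

Orientations are given as a rotation vector (axis times angle).
In Python, from station import ctrl gives the robot as it stands. The module is installed in compiled form; this text tells all that it offers.
- The arm moves only by the tool servo_tool, never from a script. Its argument "rows" is text: rows parted by semicolons, each of 7 numbers parted by spaces: the opening, from 0 (shut) to 1 (fully open), then the shift along the tool's x, y, z in m, then the turn, a rotation vector about the tool's x, y, z in degrees. A call has 1 to 5 rows; each row is the pose to reach, as a shift and turn from the pose commanded when the call began, along the tool's axes at that moment; what a row does not reach only later rows make up. A row lasts 1/12 s, in which the tool goes at most 41.7 mm and 7.16 degrees, less where a joint would pass 70% of its speed; a pose out of reach is approached as far as the arm can. A call with a gripper value outside its range is refused whole. The fingers move at their own pace and stop on an object; "force" is the grip in N (left out, the last holds). Time passes only in rows, so rows that repeat a pose let the fingers close. It gives the time, the measured TCP pose, the force, the opening and the grip force at its end, in the units of the state.
- ctrl.get_obs(): the state, without advancing time (a new reading comes with each control period).
- ctrl.grab_frame(name): name is "scene" or "top" or "wrist"; returns the picture (420x560x3 uint8, red, green, blue); there is no depth.
- ctrl.camera_model(name): a dict with "fx", "fy", "cx", "cy" (pixels), "extrinsics" (4x4, takes a point from camera to world coordinates); the wrist camera has in their place "T_tool_cam" (4x4, takes a point from camera to tool coordinates, whose origin is the TCP and whose axes are the flange's). Camera axes: x right, y down, z forward; pixel columns grow to the right and rows downward; lengths in m; the calibration is good to about 2 mm. A picture is of the moment at which its call begins: read the wrist's pose just before it. camera_model takes no time and is no camera call.
- ctrl.finish_job(): hands the job in; it is judged then, once.
Trained networks look in the newest picture that a camera, given by its name, has taken for a name from the list of things; names that differ only in an ending like _2 or _b are one class to them, and where a whole thing is asked for, a point or a joint stands for the part that bears it (a point fixed in the world has none). Each returns a list of dicts, best first, with "p" (0 to 1); they miss things now and then, are a little off and sometimes report something else, mostly with a low value. They report only what shows in the picture. A call takes as long as a camera call. They do not tell look-alikes from the thing itself.
- ctrl.spot_in(camera, thing): "bbox" ([centre column, centre row, width, height] as shares, 0 to 1, of the picture: columns of its width, rows of its height, round what is visible of it).
The state is a dict: "time": time; "joints": joint angles; "joint_vel": joint speeds; "joint_efforts": joint torques, N m; "tcp_pos": TCP position; "orientation": TCP orientation; "wrist_force": force on the tool from outside, world axes, zero at the start; "ft_torque": the same for the moment, N m; "gripper_width": finger opening in m; "grasp_force": force on a finger pad.
Only numpy, scipy, OpenCV 4.12 (cv2) and the standard library are available. Lean on these libraries where they do the work, as an engineer would, in place of code of your own. Each camera call takes 0.05 s, during which the arm holds its last target. There are 200 camera calls.

## Working session

There is one attempt and no reset: what is moved stays moved. The work goes in short steps, Python scripts to look and compute and a tool call to move; the robot and the scene stay as the last step left them, time stands still between calls to the robot, and variables do not carry over. Pictures are saved under pics/ and viewed, at most 10 in all, crops included, and the job is handed in when it is done.

Besides the shell and the picture viewer there is one more tool, called after "Request:" in YAML: its name, and indented under it one key for each argument. servo_tool: Moves the arm, as the interface text tells. Its arguments: {"type":"object","properties":{"rows":{"type":"string"},"force":{"type":"number"}},"required":["rows"]}

```bash
mkdir -p pics; cat > h.py <<'E'
import numpy as np, cv2
from scipy.spatial.transform import Rotation as R
from station import ctrl
def grab(cam,fn):
    o=ctrl.get_obs(); im=ctrl.grab_frame(cam); cv2.imwrite('pics/'+fn,im[:,:,::-1]); return o,im
def ext(cam,o=None):
    m=ctrl.camera_model(cam)
    if 'extrinsics' in m: return m,np.array(m['extrinsics'])
    T=np.eye(4);T[:3,:3]=R.from_rotvec(o['orientation']).as_matrix();T[:3,3]=o['tcp_pos']
    return m,T@np.array(m['T_tool_cam'])
def pt(cam,u,v,z,o=None):
    m,E=ext(cam,o); d=E[:3,:3]@np.array([(u-m['cx'])/m['fx'],(v-m['cy'])/m['fy'],1]); c=E[:3,3]
    return c+d*(z-c[2])/d[2]
def proj(cam,p,o=None):
    m,E=ext(cam,o); q=np.linalg.inv(E)@np.append(p,1); return q[0]/q[2]*m['fx']+m['cx'],q[1]/q[2]*m['fy']+m['cy']
E
python3 - <<'E'
from h import *
o,a=grab('top','top0.png'); 
for k in ['time','tcp_pos','orientation','gripper_width']: print(k,o[k])
print(ext('top')[1].round(3).tolist(), ctrl.camera_model('wrist')['T_tool_cam'])
for n,z in [('pestle',.1),('dish',.014),('tumbler',.09),('orange_center',.058),('white1_center',.058),('mount1',.022),('mount2',.022),('suspension',.15),('jar',.09),('cup',.08)]:
    for r in ctrl.spot_in('top',n)[:7]:
        b=r['bbox'];u,v=b[0]*560,b[1]*420
        print(n,round(r['p'],2),int(u),int(v),int(b[2]*560),int(b[3]*420),pt('top',u,v,z).round(3))
grab('scene','sc0.png')
E
```

```text
time 0.0
tcp_pos [ 0.12864212 -0.55990505  0.21309845]
orientation [-3.11982223e+00 -3.53699321e-01  2.16925713e-04]
gripper_width 0.09136757932998117
[[-0.107, -0.971, 0.215, 0.308], [-0.994, 0.105, -0.023, 0.018], [-0.0, -0.216, -0.976, 1.287], [0.0, 0.0, 0.0, 1.0]] [[-1.85077408e-05 -9.66659972e-01 -2.56063467e-01  7.14337516e-02]
 [ 9.99999936e-01  7.35007416e-05 -3.49749089e-04 -2.92986594e-04]
 [ 3.56909300e-04 -2.56063457e-01  9.66659908e-01 -1.70247979e-01]
 [ 0.00000000e+00  0.00000000e+00  0.00000000e+00  1.00000000e+00]]
dish 0.67 353 222 22 30 [ 0.53  -0.245  0.014]
tumbler 0.82 214 238 57 53 [0.514 0.207 0.09 ]
orange_center 0.53 224 241 11 10 [0.507 0.181 0.058]
mount1 0.54 276 192 8 9 [ 0.658 -0.     0.022]
mount1 0.42 286 258 10 10 [ 0.434 -0.01   0.022]
mount2 0.54 276 192 8 9 [ 0.658 -0.     0.022]
mount2 0.42 286 258 10 10 [ 0.434 -0.01   0.022]
suspension 0.71 144 235 29 27 [0.535 0.4   0.15 ]
jar 0.97 405 196 27 23 [ 0.582 -0.406  0.09 ]
cup 0.88 218 165 25 23 [0.754 0.179 0.08 ]
cup 0.52 144 236 26 22 [0.544 0.424 0.08 ]
```

View pics/top0.png

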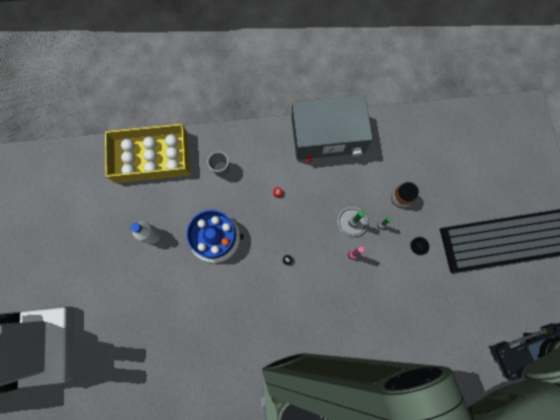

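View pics/sc0.png

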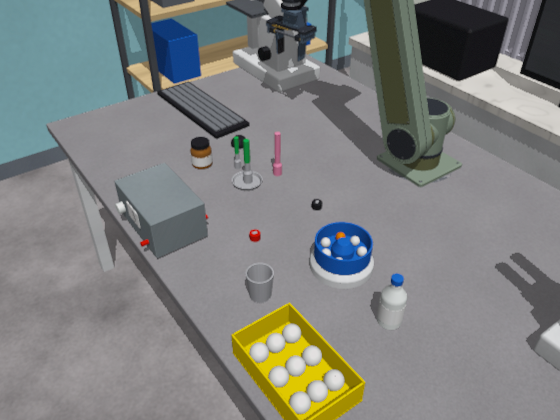

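The top picture shows three pestle-like things: green in the dish (~357,217), smaller green beside it (~385,222), pink (~357,253). The larger green one in the dish fits the description. I'll confirm that in an enlarged crop, with the bowl (~212,236) alongside.

```bash
python3 - <<'E'
from h import *
a=cv2.imread('pics/top0.png'); s=cv2.imread('pics/sc0.png')
f=lambda im,x,y,w:cv2.resize(im[y:y+w,x:x+w],(400,400),interpolation=cv2.INTER_CUBIC)
cv2.imwrite('pics/crop.png',np.hstack([f(s,200,110,100),f(a,182,206,64)]))
for u,v,z in [(362,214,.155),(352,222,.014),(389,219,.12),(361,249,.12),(213,234,.087)]: print(pt('top',u,v,z).round(3))
hsv=cv2.cvtColor(a,cv2.COLOR_BGR2HSV)
g=cv2.inRange(hsv,(45,120,60),(80,255,255)); n,l,st,c=cv2.connectedComponentsWithStats(g); print(st[1:],c[1:])
g=cv2.inRange(hsv,(100,150,60),(130,255,255)); n,l,st,c=cv2.connectedComponentsWithStats(g); print([list(x) for x in st[1:] if x[4]>60])
E
```

```text
[ 0.529 -0.244  0.155]
[ 0.533 -0.24   0.014]
[ 0.511 -0.332  0.12 ]
[ 0.43  -0.233  0.12 ]
[0.529 0.21  0.087]
[[355 211  10   8  40]
 [383 217   8   6  23]] [[359.875      214.15      ]
 [387.17391304 219.69565217]]
[[np.int32(187), np.int32(210), np.int32(48), np.int32(48), np.int32(1317)], [np.int32(131), np.int32(223), np.int32(10), np.int32(9), np.int32(63)]]
```

View pics/crop.png

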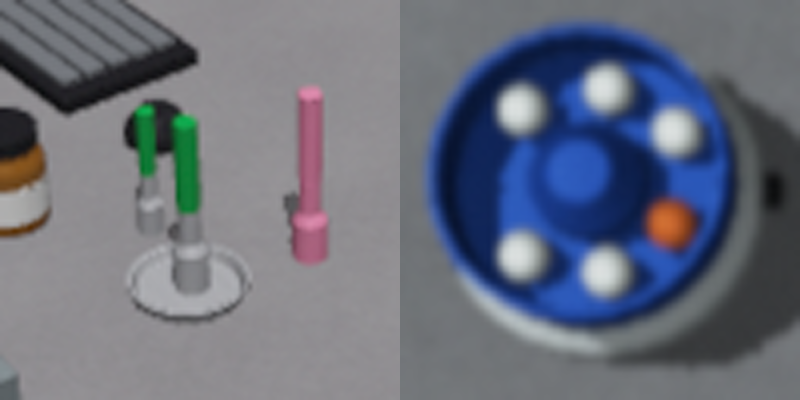

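The crop confirms it: the large green pestle stands in the dish, with the small green one behind left and the pink one to the right. In the bowl crop the gap is on the image left (world +y), and the orange bead is at crop (671,224).

```bash
cat >> h.py <<'E'
def delta(p,ydeg=None,o=None):
    """shift (tool axes, mm) and turn (deg) to TCP p, tool vertical, tool-y at world angle ydeg"""
    o=o or ctrl.get_obs(); M=R.from_rotvec(o['orientation']).as_matrix()
    s=M.T@(np.array(p)-o['tcp_pos']); r=np.zeros(3)
    if ydeg is not None:
        a=np.radians(ydeg); y=np.array([np.cos(a),np.sin(a),0]); z=np.array([0,0,-1.]); x=np.cross(y,z)
        r=np.degrees((R.from_matrix(M.T)*R.from_matrix(np.c_[x,y,z])).as_rotvec())
    return (s*1000).round(1),r.round(2)
E
python3 - <<'E'
from h import *
from scipy.optimize import least_squares
B=[(120,108),(208,88),(276,132),(271,224),(205,271),(121,256)]
P=np.array([pt('top',182+x/6.25-.4,206+y/6.25-.4,.058)[:2] for x,y in B])
c=least_squares(lambda c:np.hypot(*(P-c).T)-.05,[.52,.2]).x
print('bowl',c,'rim',pt('top',211,234,.09)); print((P*1000).round(),np.hypot(*(P-c).T).round(4),np.degrees(np.arctan2(*(P-c).T[::-1])).round())
print(delta((.129,-.56,.32)),delta((.53,-.244,.32),-55))
E
```

```text
bowl [0.53413051 0.21986433] rim [0.52881095 0.21538737 0.09      ]
[[574. 251.]
 [580. 205.]
 [553. 172.]
 [506. 178.]
 [486. 213.]
 [498. 255.]] [0.0506 0.048  0.0514 0.0501 0.0487 0.0504] [  38.  -18.  -68. -124. -172.  136.]
(array([   0.3,   -0.3, -106. ]), array([0., 0., 0.])) (array([ 461.9, -218.5, -106. ]), array([  0.  ,   0.  , -22.06]))
```

Request:
servo_tool:
  rows: "0.7 0 0 -0.04 0 0 0; 0.7 0 0 -0.08 0 0 0; 0.7 0 0 -0.106 0 0 0; 0.7 0.036 -0.017 -0.106 0 0 0; 0.7 0.072 -0.034 -0.106 0 0 0"
  force: 40

```text
time: 1.02
tcp_pos: [0.1912, -0.5123, 0.322]
orientation: [3.118, 0.347, 0.002]
wrist_force: [0.9, -0.4, -0.7]
gripper_width: 0.0645
grasp_force: 0.0
```

Request:
servo_tool:
  rows: "0.7 0.036 -0.017 0 0 0 0; 0.7 0.072 -0.034 0 0 0 0; 0.7 0.108 -0.051 0 0 0 0; 0.7 0.144 -0.068 0 0 0 0; 0.7 0.180 -0.085 0 0 0 0"

```text
time: 1.43
tcp_pos: [0.3488, -0.3865, 0.3202]
orientation: [3.121, 0.354, 0.0]
wrist_force: [-0.3, -0.7, -0.0]
gripper_width: 0.0638
grasp_force: 0.0
```

Request:
servo_tool:
  rows: "0.7 0.036 -0.017 0 0 0 -4.4; 0.7 0.072 -0.034 0 0 0 -8.8; 0.7 0.108 -0.051 0 0 0 -13.2; 0.7 0.144 -0.068 0 0 0 -17.6; 0.7 0.180 -0.085 0 0 0 -22"

```text
time: 1.85
tcp_pos: [0.5054, -0.2633, 0.3202]
orientation: [2.994, 0.949, 0.0]
wrist_force: [-0.3, -1.2, 0.3]
gripper_width: 0.064
grasp_force: 0.0
```

```bash
python3 - <<'E'
from h import *
print(delta((.53,-.244,.32),-55))
o,a=grab('wrist','w1.png'); print(o['tcp_pos'],o['joints'])
for n,z in [('pestle',.155),('dish',.014)]:
    for r in ctrl.spot_in('wrist',n)[:4]:
        b=r['bbox'];u,v=b[0]*560,b[1]*420
        print(n,round(r['p'],2),int(u),int(v),int(b[2]*560),int(b[3]*420),pt('wrist',u,v,z,o).round(4))
E
```

```text
(array([31.3, -1.6,  0.2]), array([ 0.04, -0.  ,  0.16]))
[ 0.50537903 -0.26334562  0.32017201] [-5.00421824e-01  2.65893737e-01  1.37771465e+00 -2.25747264e-04
  1.49741372e+00  4.56685492e-01]
pestle 0.86 273 155 22 31 [ 0.5362 -0.2389  0.155 ]
pestle 0.77 215 213 41 40 [ 0.4519 -0.224   0.155 ]
pestle 0.7 323 203 22 40 [ 0.5253 -0.3089  0.155 ]
dish 0.82 272 148 70 72 [ 0.5322 -0.2388  0.014 ]
```

View pics/w1.png

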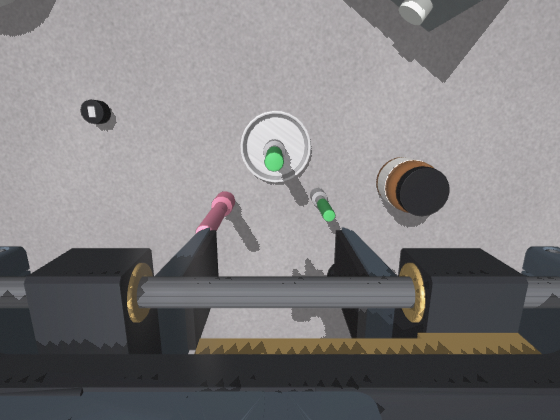

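The wrist view shows the pestle's top disc at (274,160), the dish rim centred at (276,147), the pink one at (222,205) and the small green one at (325,207).

```bash
python3 - <<'E'
from h import *
o=ctrl.get_obs()
a=cv2.imread('pics/w1.png');hsv=cv2.cvtColor(a,cv2.COLOR_BGR2HSV)
g=cv2.inRange(hsv,(45,120,150),(80,255,255)); n,l,st,c=cv2.connectedComponentsWithStats(g); print(st[1:].tolist(),c[1:])
p=pt('wrist',274,160,.155,o);print(p,pt('wrist',275.5,147,.014,o), pt('wrist',222,200,.05,o),pt('wrist',320,198,.04,o))
p[2]=.24;print(delta(p,-55)); p[2]=.112; print(delta(p,-55))
E
```

```text
[[265, 152, 18, 19, 253], [323, 210, 12, 11, 105]] [[273.6798419  161.28853755]
 [328.55238095 214.98095238]]
[ 0.53289921 -0.24110068  0.155     ] [ 0.53580857 -0.24068447  0.014     ] [ 0.43875386 -0.22078601  0.05      ] [ 0.51608852 -0.32961362  0.04      ]
(array([34.9, -2.2, 79.4]), array([-0.04,  0.02,  0.17]))
(array([ 34.9,  -2.2, 207.4]), array([-0.04,  0.02,  0.17]))
```

Request:
servo_tool:
  rows: "0.7 0.0345 -0.0025 0.01 0 0 0; 0.7 0.0345 -0.0025 0.05 0 0 0; 0.7 0.0345 -0.0025 0.09 0 0 0; 0.7 0.0345 -0.0025 0.12 0 0 0; 0.7 0.0345 -0.0025 0.15 0 0 0"

```text
time: 2.42
tcp_pos: [0.5294, -0.2438, 0.1683]
orientation: [-2.997, -0.94, 0.002]
wrist_force: [0.8, -0.4, 0.0]
gripper_width: 0.064
grasp_force: 0.0
```

Request:
servo_tool:
  rows: "0.7 0 0 0.025 0 0 0; 0.7 0 0 0.045 0 0 0; 0.7 0 0 0.06 0 0 0; 0.7 0 0 0.06 0 0 0; 0.2 0 0 0.06 0 0 0"

```text
time: 2.83
tcp_pos: [0.53, -0.2439, 0.1098]
orientation: [-2.997, -0.94, 0.002]
wrist_force: [0.5, 0.2, 0.2]
gripper_width: 0.0598
grasp_force: 0.0
```

Request:
servo_tool:
  rows: "0 0 0 0 0 0 0; 0 0 0 0 0 0 0; 0 0 0 0 0 0 0; 0 0 0 0 0 0 0; 0 0 0 0 0 0 0"

```text
time: 3.25
tcp_pos: [0.5312, -0.2432, 0.1106]
orientation: [2.996, 0.943, 0.001]
wrist_force: [-0.6, -0.8, -0.7]
gripper_width: 0.0268
grasp_force: 0.0
```

Request:
servo_tool:
  rows: "0 0 0 0 0 0 0; 0 0 0 0 0 0 0; 0 0 0 0 0 0 0; 0 0 0 0 0 0 0; 0 0 0 0 0 0 0"

```text
time: 3.67
tcp_pos: [0.5311, -0.2431, 0.1103]
orientation: [2.996, 0.943, 0.001]
wrist_force: [-0.2, 0.1, 3.9]
gripper_width: 0.0192
grasp_force: 40.0
```

Request:
servo_tool:
  rows: "0 0 0 -0.02 0 0 0; 0 0 0 -0.06 0 0 0; 0 0 0 -0.10 0 0 0; 0 0 0 -0.14 0 0 0; 0 0 0 -0.18 0 0 0"

```text
time: 4.08
tcp_pos: [0.5303, -0.2428, 0.2909]
orientation: [-2.996, -0.943, 0.002]
wrist_force: [0.8, -0.5, -1.2]
gripper_width: 0.0193
grasp_force: 40.0
```

Request:
servo_tool:
  rows: "0 0.015 -0.031 -0.01 0 0 0; 0 0.03 -0.063 -0.01 0 0 0; 0 0.044 -0.094 -0.01 0 0 0; 0 0.059 -0.126 -0.01 0 0 0; 0 0.074 -0.157 -0.01 0 0 0"

```text
time: 4.5
tcp_pos: [0.5007, -0.0705, 0.2991]
orientation: [-2.996, -0.942, 0.002]
wrist_force: [0.6, 1.9, -1.9]
gripper_width: 0.0191
grasp_force: 40.0
```

Request:
servo_tool:
  rows: "0 0.015 -0.031 0 0 0 0; 0 0.03 -0.063 0 0 0 0; 0 0.044 -0.094 0 0 0 0; 0 0.059 -0.126 0 0 0 0; 0 0.074 -0.157 0 0 0 0"

```text
time: 4.92
tcp_pos: [0.4714, 0.1006, 0.2992]
orientation: [-2.997, -0.943, 0.002]
wrist_force: [-0.4, -0.1, -2.1]
gripper_width: 0.0196
grasp_force: 40.0
```

Request:
servo_tool:
  rows: "0 0.015 -0.031 0 0 0 0; 0 0.029 -0.063 0 0 0 0; 0 0.029 -0.063 0 0 0 0; 0 0.029 -0.063 0 0 0 0"

```text
time: 5.25
tcp_pos: [0.4594, 0.1686, 0.299]
orientation: [2.994, 0.948, -0.003]
wrist_force: [0.0, -1.0, -1.2]
gripper_width: 0.0197
grasp_force: 40.0
```

```bash
python3 - <<'E'
from h import *
o,a=grab('wrist','w2.png'); print(o['tcp_pos'],o['orientation'],o['joints'],o['gripper_width'])
for n,z in [('pestle',.2),('tumbler',.09),('orange_center',.058),('white1_center',.058)]:
    for r in ctrl.spot_in('wrist',n)[:6]:
        b=r['bbox'];u,v=b[0]*560,b[1]*420
        print(n,round(r['p'],2),int(u),int(v),int(b[2]*560),int(b[3]*420),pt('wrist',u,v,z,o).round(4))
E
```

```text
[0.45942295 0.16859116 0.29901979] [ 2.99441704e+00  9.48434685e-01 -2.83303479e-03] [ 3.28563446e-01  1.39484153e-01  1.59218881e+00 -5.29787492e-04
  1.41173545e+00  1.28596853e+00] 0.019659837860344864
pestle 0.96 475 339 32 31 [ 0.4645 -0.0539  0.2   ]
pestle 0.58 276 256 38 129 [0.4256 0.1448 0.2   ]
tumbler 0.63 274 100 139 145 [0.5352 0.2236 0.09  ]
orange_center 0.71 290 148 22 23 [0.5026 0.1772 0.058 ]
white1_center 0.59 311 78 23 27 [0.5803 0.2038 0.058 ]
white1_center 0.39 318 115 22 22 [0.5523 0.1721 0.058 ]
```

View pics/w2.png

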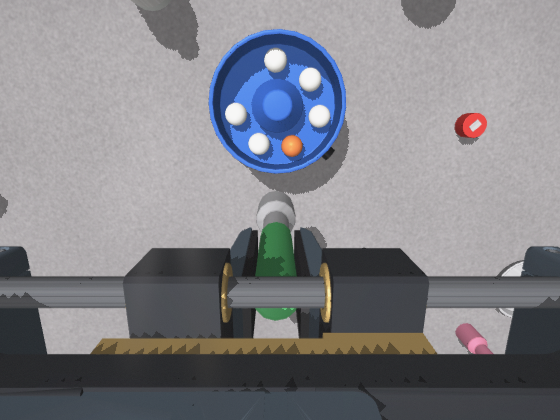

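The pestle is held upright (foot near (276,208)). The bowl rim is centred near (277,101), the orange bead is at (292,146), and the gap is on the upper left near (247,82).

```bash
python3 - <<'E'
from h import *
from scipy.optimize import least_squares
o=ctrl.get_obs()
B=[(275.5,61),(310,79),(319,116.5),(292,146),(259,144),(236,114)]
P=np.array([pt('wrist',x,y,.058,o)[:2] for x,y in B])
c=least_squares(lambda c:np.hypot(*(P-c).T)-.05,[.52,.2]).x
a=cv2.imread('pics/w2.png');hsv=cv2.cvtColor(a,cv2.COLOR_BGR2HSV)
g=cv2.inRange(hsv,(100,120,40),(130,255,255)); 
g[180:]=0;ct=max(cv2.findContours(g,0,2)[0],key=cv2.contourArea)
h=cv2.convexHull(ct)[:,0]
Q=np.array([pt('wrist',x,y,.09,o)[:2] for x,y in h]); f=least_squares(lambda c:np.hypot(*(Q-c[:2]).T)-c[2],[.53,.22,.075]).x
print('beads c',c,'rim c,r',f)
for cc in(c,f[:2]): print(np.hypot(*(P-cc).T).round(4),np.degrees(np.arctan2(*(P-cc).T[::-1])).round())
M=R.from_rotvec(o['orientation']).as_matrix()
for x,y,z in [(15,0,106),(0,15,106),(0,-15,106),(15,0,70),(0,15,70),(0,-15,70)]: print((x,y,z),np.round(proj('wrist',o['tcp_pos']+M@np.array([x,y,z])/1e3,o),1))
cv2.imwrite('pics/w2c.png',cv2.resize(a[170:270,220:330],None,fx=5,fy=5))
E
```

```text
beads c [0.53437444 0.21585083] rim c,r [0.53438919 0.21650388 0.07427387]
[0.0495 0.0483 0.0508 0.0493 0.0489 0.0497] [  37.  -16.  -68. -124. -172.  135.]
[0.0491 0.0485 0.0514 0.0498 0.049  0.0493] [  37.  -17.  -69. -124. -171.  135.]
(15, 0, 106) [276.3 191.4]
(0, 15, 106) [293.9 208.6]
(0, -15, 106) [258.7 208.6]
(15, 0, 70) [276.4 201.2]
(0, 15, 70) [296.4 220.7]
(0, -15, 70) [256.4 220.7]
```

View pics/w2c.png

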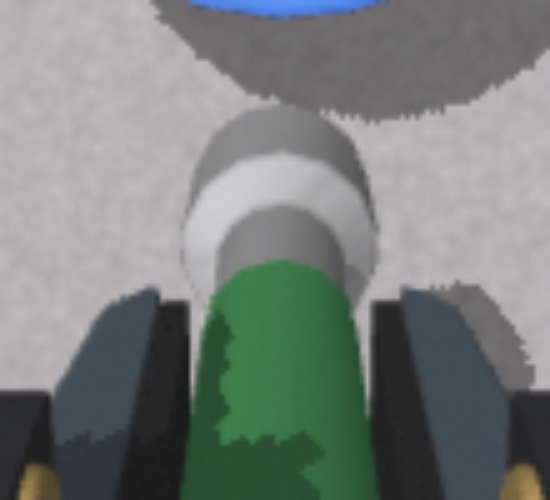

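```bash
python3 - <<'E'
from h import *
C=np.array([.5345,.2165]); q=lambda a:np.append(C+.05*np.array([np.cos(np.radians(a)),np.sin(np.radians(a))]),.299)
o=ctrl.get_obs(); s0=delta(q(86),-55)
x,y=np.array([np.cos(.6109),np.sin(.6109),0]),np.array([np.sin(.6109),-np.cos(.6109),0])
print(s0)
for k in range(5):
    b=q(86+50*k); print(86+50*k,'; '.join('%.4f %.4f'%((q(86+50*k+10*j)-b)@x,(q(86+50*k+10*j)-b)@y) for j in range(1,6)))
E
```

```text
(array([120.9, -37.9,   0.7]), array([ 0.02,  0.03, -0.17]))
86 -0.0072 -0.0049; -0.0152 -0.0084; -0.0236 -0.0105; -0.0323 -0.0111; -0.0410 -0.0102
136 -0.0084 0.0024; -0.0162 0.0062; -0.0233 0.0113; -0.0293 0.0176; -0.0342 0.0248
186 -0.0035 0.0080; -0.0057 0.0164; -0.0063 0.0251; -0.0054 0.0338; -0.0029 0.0422
236 0.0038 0.0078; 0.0089 0.0149; 0.0152 0.0209; 0.0224 0.0258; 0.0304 0.0294
286 0.0085 0.0021; 0.0172 0.0027; 0.0258 0.0018; 0.0342 -0.0006; 0.0420 -0.0044
```

Request:
servo_tool:
  rows: "0 0.03 -0.0095 0 0 0 0; 0 0.06 -0.019 0 0 0 0; 0 0.09 -0.0285 0 0 0 0; 0 0.1205 -0.038 0 0 0 0; 0 0.1205 -0.038 0.02 0 0 0"

```text
time: 5.92
tcp_pos: [0.543, 0.2716, 0.2823]
orientation: [-2.993, -0.942, -0.018]
wrist_force: [0.7, -1.0, -1.8]
gripper_width: 0.0195
grasp_force: 40.0
```

Request:
servo_tool:
  rows: "0 0 0 0.02 0 0 0; 0 0 0 0.035 0 0 0; 0 0 0 0.045 0 0 0; 0 0 0 0.045 0 0 0; 0 0 0 0.045 0 0 0"

```text
time: 6.33
tcp_pos: [0.5375, 0.2668, 0.235]
orientation: [2.997, 0.941, -0.0]
wrist_force: [0.3, 0.6, -1.0]
gripper_width: 0.0191
grasp_force: 40.0
```

```bash
python3 - <<'E'
from h import *
print(delta((.5376,.2662,.157),-55), ctrl.get_obs()['tcp_pos'])
E
```

```text
(array([-0.3,  0.6, 78. ]), array([ 0.  ,  0.01, -0.13])) [0.53752291 0.26683345 0.23499928]
```

Request:
servo_tool:
  rows: "0 0 0.0005 0.015 0 0 0; 0 0 0.0005 0.03 0 0 0; 0 0 0.0005 0.042 0 0 0; 0 0 0.0005 0.052 0 0 0; 0 0 0.0005 0.06 0 0 0"

```text
time: 6.75
tcp_pos: [0.538, 0.267, 0.1753]
orientation: [-2.997, -0.942, -0.003]
wrist_force: [-0.1, -0.2, -1.8]
gripper_width: 0.0195
grasp_force: 40.0
```

Request:
servo_tool:
  rows: "0 0 0 0.006 0 0 0; 0 0 0 0.011 0 0 0; 0 0 0 0.015 0 0 0; 0 0 0 0.018 0 0 0; 0 0 0 0.018 0 0 0"

```text
time: 7.17
tcp_pos: [0.5373, 0.267, 0.1565]
orientation: [2.996, 0.943, -0.001]
wrist_force: [-0.4, -0.5, -2.2]
gripper_width: 0.0191
grasp_force: 40.0
```

Request:
servo_tool:
  rows: "0 0 0 0 0 0 0; 0 0 0 0 0 0 0; 0 0 0 0 0 0 0"

```text
time: 7.42
tcp_pos: [0.5377, 0.2672, 0.1573]
orientation: [-2.997, -0.943, -0.001]
wrist_force: [1.4, -0.7, -1.8]
gripper_width: 0.0191
grasp_force: 40.0
```

Request:
servo_tool:
  rows: "0 -0.0072 -0.0049 0 0 0 0; 0 -0.0152 -0.0084 0 0 0 0; 0 -0.0236 -0.0105 0 0 0 0; 0 -0.0323 -0.0111 0 0 0 0; 0 -0.0410 -0.0102 0 0 0 0"

```text
time: 7.83
tcp_pos: [0.4967, 0.2516, 0.157]
orientation: [2.996, 0.944, -0.0]
wrist_force: [0.0, -0.6, -0.8]
gripper_width: 0.0192
grasp_force: 40.0
```

Request:
servo_tool:
  rows: "0 -0.0084 0.0024 0 0 0 0; 0 -0.0162 0.0062 0 0 0 0; 0 -0.0233 0.0113 0 0 0 0; 0 -0.0293 0.0176 0 0 0 0; 0 -0.0342 0.0248 0 0 0 0"

```text
time: 8.25
tcp_pos: [0.484, 0.211, 0.157]
orientation: [2.997, 0.943, 0.0]
wrist_force: [1.0, -0.3, -1.9]
gripper_width: 0.0193
grasp_force: 40.0
```

Request:
servo_tool:
  rows: "0 -0.0035 0.0080 0 0 0 0; 0 -0.0057 0.0164 0 0 0 0; 0 -0.0063 0.0251 0 0 0 0; 0 -0.0054 0.0338 0 0 0 0; 0 -0.0029 0.0422 0 0 0 0"

```text
time: 8.67
tcp_pos: [0.5066, 0.1749, 0.1569]
orientation: [2.997, 0.942, -0.0]
wrist_force: [-0.3, 0.1, -1.8]
gripper_width: 0.0192
grasp_force: 40.0
```

```bash
python3 - <<'E'
from h import *
o=ctrl.get_obs(); d=o['tcp_pos'][:2]-[.5345,.2165]; print(np.hypot(*d),np.degrees(np.arctan2(d[1],d[0])),o['tcp_pos'][2])
im=grab('top','top1.png')[1]
cv2.imwrite('pics/t1c.png',cv2.resize(im[206:270,182:246,::-1],(400,400),interpolation=cv2.INTER_CUBIC))
E
```

```text
0.050060323142962604 -123.8894021776393 0.15686779542963933
```

View pics/t1c.png

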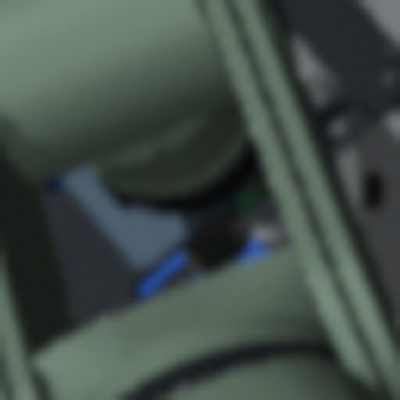

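The arm hides the bowl from the top camera. I'll finish the sweep, let it settle, then lift straight up.

Request:
servo_tool:
  rows: "0 0.0038 0.0078 0 0 0 0; 0 0.0089 0.0149 0 0 0 0; 0 0.0152 0.0209 0 0 0 0; 0 0.0224 0.0258 0 0 0 0; 0 0.0304 0.0294 0 0 0 0"

```text
time: 9.13
tcp_pos: [0.5488, 0.169, 0.1568]
orientation: [2.997, 0.943, 0.0]
wrist_force: [-0.0, 0.4, -3.0]
gripper_width: 0.0194
grasp_force: 40.0
```

Request:
servo_tool:
  rows: "0 0.0085 0.0021 0 0 0 0; 0 0.0150 0.0027 0 0 0 0; 0 0.0200 0.0025 0 0 0 0; 0 0.0225 0.0023 0 0 0 0; 0 0.0225 0.0023 0 0 0 0"

```text
time: 9.55
tcp_pos: [0.5678, 0.1807, 0.1568]
orientation: [-2.996, -0.944, -0.0]
wrist_force: [0.8, -0.1, -1.5]
gripper_width: 0.0192
grasp_force: 40.0
```

Request:
servo_tool:
  rows: "0 0 0 0 0 0 0; 0 0 0 0 0 0 0; 0 0 0 0 0 0 0; 0 0 0 0 0 0 0; 0 0 0 0 0 0 0"

```text
time: 9.97
tcp_pos: [0.5673, 0.18, 0.1571]
orientation: [2.997, 0.943, 0.0]
wrist_force: [-0.4, 0.1, -1.8]
gripper_width: 0.019
grasp_force: 40.0
```

```bash
python3 - <<'E'
from h import *
o,im=grab('wrist','w3.png'); m=cv2.cvtColor(im,cv2.COLOR_RGB2HSV)
g=cv2.inRange(m,(3,150,120),(18,255,255)); st=cv2.connectedComponentsWithStats(g); print([(s.tolist(),c) for s,c in zip(st[2][1:],st[3][1:]) if s[4]>40])
E
```

```text
[([191, 134, 30, 30, 676], array([205.65384615, 148.07692308]))]
```

View pics/w3.png

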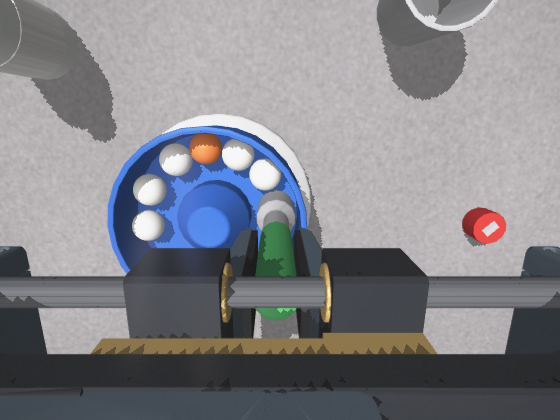

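The picture shows all six beads packed along the far arc, orange at (206,148), which is across the hub from its start. Now I'll lift and return.

Request:
servo_tool:
  rows: "0 0 0 -0.01 0 0 0; 0 0 0 -0.03 0 0 0; 0 0 0 -0.06 0 0 0; 0 0 0 -0.09 0 0 0; 0 0 0 -0.12 0 0 0"

```text
time: 10.43
tcp_pos: [0.5672, 0.18, 0.279]
orientation: [2.997, 0.943, 0.001]
wrist_force: [0.7, -0.6, -1.9]
gripper_width: 0.0189
grasp_force: 40.0
```

Request:
servo_tool:
  rows: "0 -0.015 0.018 -0.01 0 0 0; 0 -0.037 0.045 -0.01 0 0 0; 0 -0.060 0.072 -0.01 0 0 0; 0 -0.083 0.099 -0.01 0 0 0; 0 -0.106 0.127 -0.01 0 0 0"

```text
time: 10.85
tcp_pos: [0.5528, 0.014, 0.288]
orientation: [2.996, 0.944, 0.002]
wrist_force: [1.9, -0.3, -1.0]
gripper_width: 0.019
grasp_force: 40.0
```

Request:
servo_tool:
  rows: "0 -0.023 0.028 0 0 0 0; 0 -0.046 0.056 0 0 0 0; 0 -0.069 0.083 0 0 0 0; 0 -0.092 0.110 0 0 0 0; 0 -0.115 0.137 0 0 0 0"

```text
time: 11.27
tcp_pos: [0.537, -0.1646, 0.288]
orientation: [2.996, 0.943, 0.002]
wrist_force: [0.9, -0.1, -2.2]
gripper_width: 0.0192
grasp_force: 40.0
```

Request:
servo_tool:
  rows: "0 -0.020 0.024 0 0 0 0; 0 -0.036 0.043 0 0 0 0; 0 -0.046 0.055 0 0 0 0; 0 -0.051 0.061 0 0 0 0; 0 -0.051 0.061 0 0 0 0"

```text
time: 11.68
tcp_pos: [0.5304, -0.2435, 0.2874]
orientation: [2.997, 0.94, 0.0]
wrist_force: [-0.4, 0.1, -2.9]
gripper_width: 0.0193
grasp_force: 40.0
```

```bash
python3 - <<'E'
from h import *
print(delta((.532,-.242,.1105),-55))
o,im=grab('wrist','w4.png')
for r in ctrl.spot_in('wrist','dish'): b=r['bbox'];print(r['p'],pt('wrist',b[0]*560,b[1]*420,.014,o),b)
grab('top','top2.png'); im=cv2.imread('pics/top2.png')
g=cv2.inRange(cv2.cvtColor(im,cv2.COLOR_BGR2HSV),(3,150,120),(18,255,255));g[:,250:]=0
u,v=[x.mean() for x in np.where(g)[::-1]]; print('orange',pt('top',u,v,.058),'start ~.506 .178')
cv2.imwrite('pics/t2c.png',np.hstack([cv2.resize(im[206:270,182:246],(400,400)),cv2.resize(cv2.imread('pics/w4.png')[120:320,180:380],(400,400))]))
E
```

```text
(array([  2.2,  -0.5, 176.9]), array([ 0.05, -0.  , -0.19]))
0.57 [ 0.53490761 -0.23760179  0.014     ] [0.4896, 0.4095, 0.1309, 0.1576]
orange [0.57680551 0.2558188  0.058     ] start ~.506 .178
```

View pics/t2c.png

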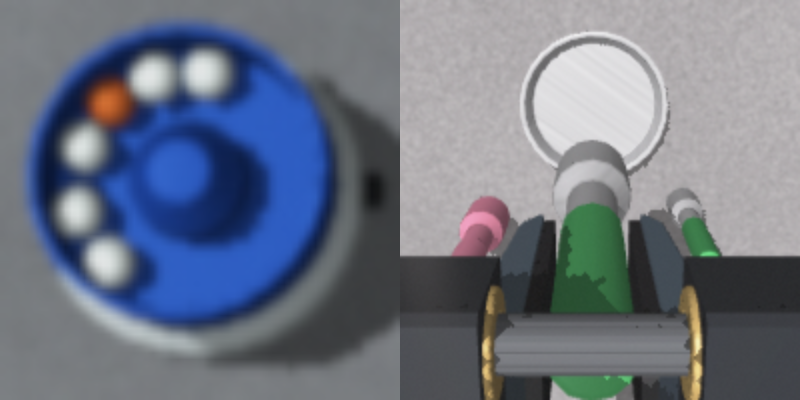

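Six beads lie in the bowl and orange is 105 mm from its start; the dish is empty and unmoved. Next I'll lower the pestle gently and release it.

Request:
servo_tool:
  rows: "0 0.0035 -0.0005 0.02 0 0 0; 0 0.0035 -0.0005 0.055 0 0 0; 0 0.0035 -0.0005 0.09 0 0 0; 0 0.0035 -0.0005 0.12 0 0 0; 0 0.0035 -0.0005 0.14 0 0 0"

```text
time: 12.25
tcp_pos: [0.5319, -0.2373, 0.1441]
orientation: [-2.993, -0.945, 0.005]
wrist_force: [0.3, -0.8, -2.6]
gripper_width: 0.0194
grasp_force: 40.0
```

Request:
servo_tool:
  rows: "0 0 0 0.012 0 0 0; 0 0 0 0.022 0 0 0; 0 0 0 0.030 0 0 0; 0 0 0 0.034 0 0 0; 0 0 0 0.0355 0 0 0"

```text
time: 12.67
tcp_pos: [0.5334, -0.2393, 0.1114]
orientation: [2.996, 0.944, 0.0]
wrist_force: [0.0, -0.1, -2.4]
gripper_width: 0.0194
grasp_force: 40.0
```

Request:
servo_tool:
  rows: "0 0 0 0.0005 0 0 0; 0 0 0 0.001 0 0 0; 0 0 0 0.0013 0 0 0; 0 0 0 0.0013 0 0 0; 0 0 0 0.0013 0 0 0"

```text
time: 13.08
tcp_pos: [0.5334, -0.2398, 0.1106]
orientation: [2.996, 0.943, 0.001]
wrist_force: [-0.3, 0.3, -2.9]
gripper_width: 0.0189
grasp_force: 40.0
```

Request:
servo_tool:
  rows: "0 0 0 0.0004 0 0 0; 0 0 0 0.0008 0 0 0; 0 0 0 0.0008 0 0 0; 0 0 0 0.0008 0 0 0"

```text
time: 13.42
tcp_pos: [0.5336, -0.2398, 0.1103]
orientation: [2.996, 0.943, 0.002]
wrist_force: [-0.4, 0.6, 6.2]
gripper_width: 0.0194
grasp_force: 40.0
```

Request:
servo_tool:
  rows: "0.3 0 0 0 0 0 0; 0.6 0 0 0 0 0 0; 0.7 0 0 0 0 0 0; 0.7 0 0 0 0 0 0; 0.7 0 0 0 0 0 0"

```text
time: 13.83
tcp_pos: [0.5331, -0.2397, 0.1091]
orientation: [-2.997, -0.943, 0.001]
wrist_force: [0.2, -0.4, -0.4]
gripper_width: 0.05
grasp_force: 0.0
```

Request:
servo_tool:
  rows: "0.7 0 0 0 0 0 0; 0.7 0 0 0 0 0 0; 0.7 0 0 -0.01 0 0 0; 0.7 0 0 -0.03 0 0 0; 0.7 0 0 -0.06 0 0 0"

```text
time: 14.25
tcp_pos: [0.5317, -0.239, 0.1682]
orientation: [-2.993, -0.942, 0.007]
wrist_force: [0.2, -0.3, 0.1]
gripper_width: 0.0636
grasp_force: 0.0
```

Request:
servo_tool:
  rows: "0.7 0 0 -0.03 0 0 0; 0.7 0 0 -0.07 0 0 0; 0.7 0 0 -0.11 0 0 0; 0.7 -0.02 0 -0.13 0 0 0; 0.7 -0.04 0 -0.13 0 0 0"

```text
time: 14.67
tcp_pos: [0.5026, -0.2635, 0.3062]
orientation: [2.987, 0.943, 0.014]
wrist_force: [0.3, -1.3, -0.9]
gripper_width: 0.0634
grasp_force: 0.0
```

Request:
servo_tool:
  rows: "0.7 -0.01 0 0 0 0 0; 0.7 -0.01 0 0 0 0 0; 0.7 -0.01 0 0 0 0 0; 0.7 -0.01 0 0 0 0 0; 0.7 -0.01 0 0 0 0 0"

```text
time: 15.08
tcp_pos: [0.4926, -0.2677, 0.2984]
orientation: [-2.995, -0.944, 0.001]
wrist_force: [-1.2, 0.2, -0.7]
gripper_width: 0.0637
grasp_force: 0.0
```

```bash
python3 - <<'E'
from h import *
grab('wrist','w5.png')
E
```

```text
(no output)
```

View pics/w5.png

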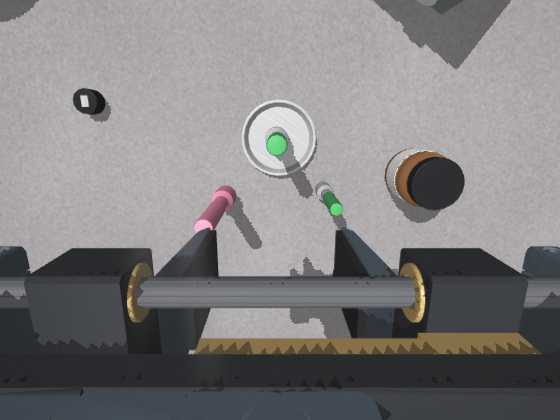

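The pestle stands upright in the dish, with its top at (277,145) and the dish at (279,138). The gripper is clear.

```bash
python3 -c "
from h import *
print(ctrl.finish_job())"
```

```text
the job is handed in; nothing more can be done
None
```

I've handed the job in; `finish_job` returned no verdict. The last pictures show all six beads in the bowl, orange about 105 mm from its start across the hub, and the pestle standing upright in its dish.

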